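# Clear the strainer to the spare hook and fetch the coffee measure

### The job

The copper coffee measure hangs on the crowded hook, trapped behind the strainer. Move the strainer to the spare hook, and with it slide that hook's orange sleeve back by feel until it is pressed firmly, but not rammed, against its stop; leave the strainer hanging there close against the sleeve. Then take the measure off its hook and set it down gently, upright and with its whole base on the bamboo coaster, without shifting anything else.

Things in the scene. Friction and masses are not known exactly. Their poses are not given: they have to be found in the camera images.
- full_hook: The crowded hook, fixed: wooden foot 100 x 90 x 12 mm, steel post 14 mm thick and 209 mm high, one level round prong 7 mm thick. Origin on the worktop under the post's axis, z up; the prong points to this frame's -x, its axis 205 mm up, level to x = -105 mm, then turned up. Strainer at the front (x -72 to -84 mm), measure behind (x -34 to -43 mm), fixed black collar to x = -12 mm.
- full_tip (a point): End of the crowded hook's prong. From x = -105 mm the 7 mm bar turns up at 45 degrees; its axis ends here, at x = -116 mm and 216 mm up in the hook's frame, and its rounded end reaches 3.5 mm farther. Same axes as the hook. More than 45 N on this hook, a knock included, damages it.
- spare_hook: The spare hook: an equal stand with the same frame, prong and sizes, empty but for an orange sleeve on the prong and, behind it, a small brass stop ring. Whether it stands left or right of the crowded hook varies. More than 45 N on this hook, a knock included, damages it.
- spare_tip (a point): End of the spare hook's prong, shaped like the other: axis at x = -116 mm, 216 mm up in that hook's frame, rounded end 3.5 mm farther.
- sleeve_face (a point): Centre of the front face (towards the tip) of the orange sleeve, a collar 19 mm across, 14 mm long, on the spare prong's axis. Hook's axes. It slides back (+x) by 12 to 28 mm with a rub of about 4 N and stays where left, until it bottoms on the stop ring. May be pushed only with the strainer, not with the fingers; it breaks above 22 N.
- spare_root (a point): A point on the spare prong's axis at its root (x = -10 mm). The brass stop ring is clamped anywhere ahead of it: the bottomed sleeve's face lies at x = -38 to -58 mm of the hook's frame, not measured, to be felt. There resistance climbs steeply, by several N per mm. A push of over 7 N kept up for 0.2 s or more shows it is home.
- strainer_eye (a point): Centre of the eye on the strainer's handle: a flat frame 26 wide (y), 40 high (z), 6 mm thick (x) round a window 12 wide, 26 high, threaded by the prong along x. Hanging, it is 9.5 mm below the prong's axis, axes as the hook's. Pinch the two outer edges, fingers closing along y with the prong between them; the edges run 20 mm up and down from here.
- strainer_mesh (a point): Centre of the strainer's upright round steel mesh, 64 mm across, 93 mm straight below the eye's centre (lowest point 125 mm below it). The dish bulges 16 mm to -x; a strip 14 mm wide joins it to the eye. The whole strainer weighs 60 to 130 g.
- measure_eye (a point): Centre of a like eye (26 x 40 mm, window 12 x 26 mm, but 8 mm thick) atop the coffee measure's rigid brass bail. Below, two 6 mm rods spread to 44 mm and carry a copper cup 40 mm across, 45 mm high, with a flat base 38 mm across; the base is 100 mm straight below this point. Hangs and is pinched like the strainer. 80 to 170 g.
- coaster_top (a point): Centre of the top of the round bamboo coaster, 100 mm across and 10 mm thick, fixed on the worktop. A knock of more than 45 N by the measure counts as not gentle.
- glass0: Empty tulip-shaped glass cup, 64 mm across, 90 mm high; origin under its base. Leave it alone.
- glass1: Second such glass. Leave it alone.
- glass2: Third such glass. Leave it alone.
- cezve: Empty white ceramic cezve, 84 mm across, 72 mm high, wooden handle reaching 160 mm along its y; origin under its base. Leave it alone.
- grinder: Steel hand grinder, 62 mm across, 194 mm high, its crank and knob above reach 240 mm high and 115 mm sideways; origin under its base. Leave it alone.
- canister: Closed blue canister with a white press-button lid, 114 mm square, 158 mm high; origin under its base. Leave it alone.
There are look-alikes about, which are no part of the job. Leave any purple look-alike of the full_hook alone.

How it is judged (in metres and radians):
On the way, in this order (a step that is already met when the one before it is completed fails the run):
1. with the measure still on the crowded hook, the strainer's eye is on the spare prong and presses the sleeve home with more than 7 N for 0.2 s (contact force between sleeve and strainer above 7 N and y of strainer_eye in the frame of spare_hook between -0.007 and 0.007 m and z of strainer_eye in the frame of spare_hook between 0.186 and 0.216 m and x of strainer_eye in the frame of sleeve_face between -0.011 and 0.003 m and y of measure_eye in the frame of full_hook between -0.012 and 0.012 m and z of measure_eye in the frame of full_hook between 0.18 and 0.22 m and x of measure_eye in the frame of full_hook between -0.11 and -0.01 m), for 0.2 s.
2. the strainer hangs released on the spare hook, close against the sleeve, the measure still on the crowded hook (contact force between the fingers and strainer below 0.05 N and y of strainer_eye in the frame of spare_hook between -0.007 and 0.007 m and z of strainer_eye in the frame of spare_hook between 0.186 and 0.216 m and x of strainer_eye in the frame of sleeve_face between -0.011 and 0.003 m and y of measure_eye in the frame of full_hook between -0.012 and 0.012 m and z of measure_eye in the frame of full_hook between 0.18 and 0.22 m and x of measure_eye in the frame of full_hook between -0.11 and -0.01 m), for 0.2 s.
At the end, for the whole second after the job is handed in: The strainer hangs released on the spare prong (eye within 7 mm sideways, 186 to 216 mm up), eye centre at most 11 mm before the sleeve's face; the measure stands released, still and upright (0.1 rad) on the coaster, within 31 mm of its centre, eye 96 to 104 mm above its top (y of strainer_eye in the frame of spare_hook between -0.007 and 0.007 m and z of strainer_eye in the frame of spare_hook between 0.186 and 0.216 m and x of strainer_eye in the frame of sleeve_face between -0.011 and 0.003 m and contact force between the fingers and strainer below 0.05 N and contact force between the fingers and measure below 0.05 N and horizontal distance between measure_eye and coaster_top below 0.031 m and z of measure_eye in the frame of coaster_top between 0.096 and 0.104 m and angle between measure_eye's own z axis and vertical below 0.1 rad and linear speed of measure below 0.02 m/s and linear speed of strainer below 0.05 m/s); the robot touches nothing.
It fails at once if the sleeve is loaded with more than 22 N (contact force between sleeve and anything else above 22 N).
It fails at once if a hook is loaded with more than 45 N (contact force between any of spare_hook, full_hook and anything else above 45 N).
It fails at once if the sleeve is pushed by the robot itself (contact force between sleeve and the fingers above 1 N or contact force between sleeve and the arm above 1 N).
It fails at once if the measure hits the coaster with more than 45 N (contact force between measure and coaster above 45 N).
It fails at once if a bystander is shifted by more than 15 mm (distance of any of glass0, glass1, glass2, cezve, canister, grinder from where it was at the start of the episode above 0.015 m).
It also fails if it takes over 72 s, if anything falls off the work surface, if the arm or the gripper's body presses on something with over 40 N, if the wrist force passes 120 N, or if a joint passes its speed limit or range.

### The arm

A 6-joint arm with a two-finger parallel gripper is mounted at the origin on the work surface. World frame = base frame: x ahead of the robot, y to its left, z up, the work surface at z = 0. Lengths are in mm, angles in rad, forces in N, time in s.
With the tool pointing down it reaches from about 300 to 775 mm from the base axis. Payload 14.6 kg.
Tool frame: the origin (TCP) lies on the centre line of the jaws, within the pads' length; the fingertips stand 19 mm ahead of it and the grasp point (between the pads) is the TCP (bot.tip_reach is the distance from the TCP to the fingertips, in mm); y points along the fingers, x is the direction in which the jaws open and shut, and the axes are right-handed (so a half turn about y gives the same grasp; the last joint's range is limited). The gripper opens to 85 mm and grips with 20 to 120 N. Pads are 22 mm wide; open, the fingers measure 114 mm over their backs; the gripper's body (76 mm by 85 mm) begins 54 mm behind the grasp point. The pads swing forward as they close: fully open they stand 13 mm farther back than shut.
Start: joints at [-1.266, 0.3, 1.521, -0, 1.321, -0.067], TCP at [199.804, -512.414, 250.281] pointing down, gripper open.
Joint ranges: [-3.03, 3.03], [-0.79, 2.21], [0.23, 2.52], [-1.04, 4.18], [0, 3.07], [-2.55, 2.55]. Speed limits (rad/s): [2.22, 2.22, 2.57, 3.14, 3.14, 3.14].

### API

Orientations are given as a unit quaternion [w, x, y, z].
In Python, from rig import bot gives the robot as it stands. Calls block until the motion is done:
- bot.move_to(position, orientation): joint-space move of the TCP to a pose.
- bot.servo_line(position, attitude=None, speed=150, until_force=None): straight line of the TCP; attitude=None keeps the orientation; speed is the mean speed in mm/s. With until_force (N) it stops when the force on the tool has changed by that much, and returns True; else False.
- bot.move_joints(angles): joint-space move.
- bot.move_gripper(opening, grip_force=None): finger opening in mm; grip_force is the grip in N (None keeps the last); returns when the fingers have stopped.
- bot.dwell(seconds).
- bot.ik(position, orientation): joint angles nearest the present ones, or None.
- bot.read_state(): the state.
- bot.read_camera(name): name is "side" or "top"; returns a dict with "image" (400x640x3 uint8, blue, green, red), "depth" (400x640 float32, mm along the optical axis (not along the pixel's ray), 0 where there is no reading), "fovy" (degrees; the focal length in pixels is half the picture's height over the tangent of half this angle, whatever the lens; pixels are square), "cx", "cy" (the principal point, pixels), "eye" and "attitude" of the camera in the world. Camera axes: x right, y down, z forward; pixel columns grow to the right and rows downward; lengths in mm; the calibration is good to about 2 mm. A picture is of the moment at which its call begins.
A pose or a line that the arm cannot do raises bot.MotionError and nothing moves.
- bot.finish_job(): hands the job in, once; it reports no verdict.
The state is a dict: "clock": time; "joint_positions": joint angles; "qvel": joint speeds; "effort": joint torques, N m; "ee_pos": TCP position; "tool_rot": TCP orientation; "ft_force": force on the tool from outside, world axes, zero at the start; "moment": the same for the moment, N m; "grip_width": finger opening in mm.
Only numpy, scipy, OpenCV 4.12 (cv2) and the standard library are available. Lean on these libraries where they do the work, as an engineer would, in place of code of your own. Each camera call takes 0.05 s, during which the arm holds its last target. There are 200 camera calls.

## Working session

There is one attempt and no reset: what is moved stays moved. The work goes in short steps, each a Python script; the robot and the scene stay as the last script left them, time stands still between calls to the robot, and variables do not carry over. Pictures are saved under pics/ and viewed, about 8 in all and at most 12, crops included, and the job is handed in when it is done.

```bash
mkdir -p pics; ls
cat > h.py <<'E'
import numpy as np, cv2
from scipy.spatial.transform import Rotation as R
from rig import bot
def rot(q): return R.from_quat([q[1],q[2],q[3],q[0]]).as_matrix()
def cam(n):
    c=bot.read_camera(n); c['R']=rot(c['attitude']); c['f']=200/np.tan(np.radians(c['fovy'])/2); return c
def cloud(c):
    v,u=np.mgrid[:400,:640]; d=c['depth']
    p=np.stack([(u-c['cx'])/c['f']*d,(v-c['cy'])/c['f']*d,d],-1)
    P=p@c['R'].T+np.array(c['eye']); P[d==0]=np.nan; return P
def ray(c,u,v):
    return np.array(c['eye']),c['R']@np.array([(u-c['cx'])/c['f'],(v-c['cy'])/c['f'],1.])
def onz(c,u,v,z):
    e,d=ray(c,u,v); return e+d*(z-e[2])/d[2]
E
python3 - <<'E'
from h import *
import pickle
for n in('side','top'):
    c=cam(n); cv2.imwrite(f'pics/{n}0.png',c['image']); pickle.dump(c,open(f'{n}0.pkl','wb'))
    print(n,c['fovy'],c['cx'],c['cy'],c['eye'],c['R'].round(3).tolist())
print(bot.read_state(), bot.tip_reach)
E
```

```text
pics
side 43.33653725382892 315.34706548705816 201.60925199830476 [  191.67495159 -1305.52765972   889.97749367] [[0.962, -0.11, 0.252], [-0.274, -0.458, 0.846], [0.022, -0.882, -0.47]]
top 45.73142666433939 325.14134407934165 196.73240821377763 [ 428.27701139    9.03713832 1434.14224512] [[-0.013, -0.996, 0.093], [-1.0, 0.012, -0.016], [0.014, -0.093, -0.996]]
{'clock': 0.1, 'joint_positions': array([-1.26559552e+00,  3.00442631e-01,  1.52153010e+00, -1.45293068e-06,
        1.32067781e+00, -6.66076482e-02]), 'qvel': array([ 1.62054892e-04, -2.10174524e-03, -1.36809532e-03, -2.66441116e-05,
        7.60109570e-06, -9.96266886e-04]), 'effort': array([ 1.49379692e-03, -5.44380212e+01, -3.62368619e+01, -6.04621164e-05,
        3.06607486e-03,  1.80246474e-05]), 'ee_pos': array([ 199.75194142, -512.24254564,  249.7584794 ]), 'tool_rot': array([ 0.5840331 , -0.58357165,  0.39926135, -0.3986726 ]), 'ft_force': array([-0.52521736, -0.3622181 , -0.35023549]), 'moment': array([ 0.00571313, -0.04539105, -0.00549025]), 'grip_width': 85.44026545548026} 19.0
```

View pics/side0.png

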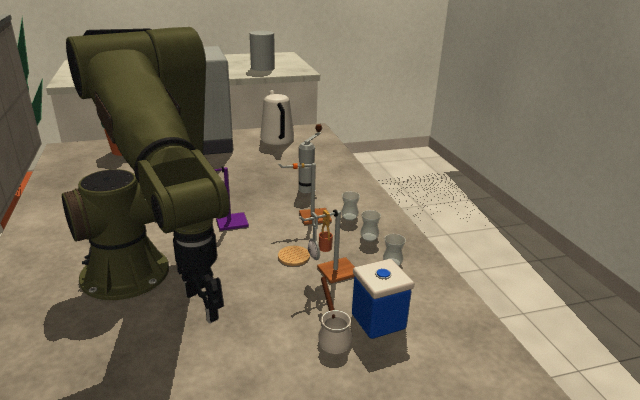

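View pics/top0.png

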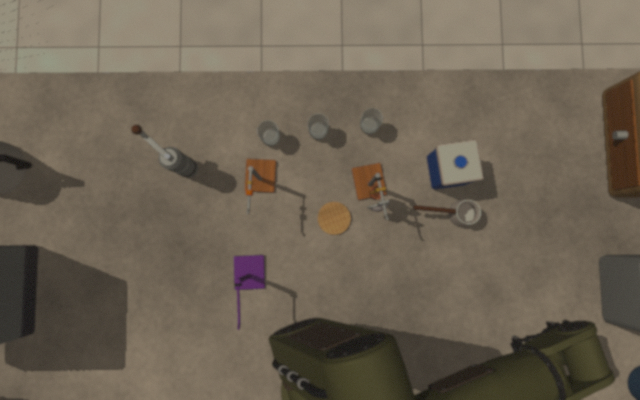

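Side view: the crowded hook (foot near (338,270)) carries the strainer and the measure. The spare hook is behind it (foot (314,215), orange sleeve near (295,167)). The purple look-alike is at (232,222). In the top view these are at (368,183), (260,176) and (250,272), with the coaster at (335,218).

Run:
```python
import cv2,numpy as np
s=cv2.imread('pics/side0.png')[145:285,270:360]; t=cv2.imread('pics/top0.png')[150:240,235:400]
cv2.imwrite('pics/cs.png',cv2.resize(s,None,fx=4,fy=4,interpolation=cv2.INTER_CUBIC))
cv2.imwrite('pics/ct.png',cv2.resize(t,None,fx=4.8,fy=4.8,interpolation=cv2.INTER_CUBIC))
```

```text
(no output)
```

View pics/cs.png

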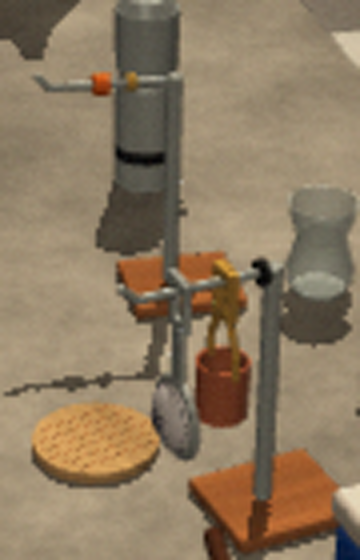

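View pics/ct.png

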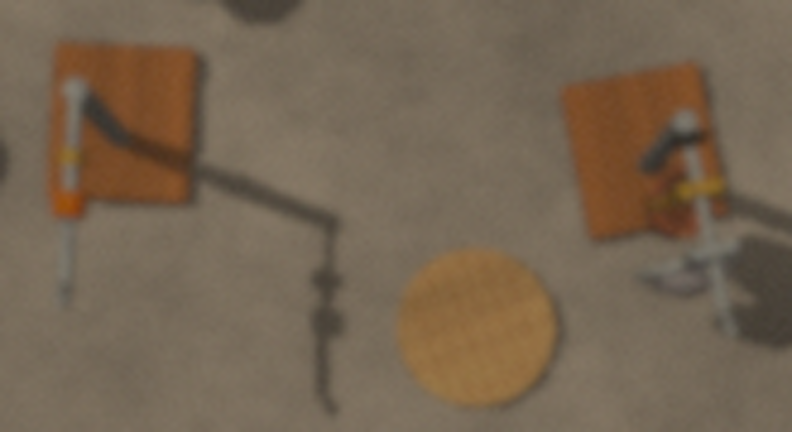

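Two hooks could be meant, plus the purple one. The crowded hook has a black collar, a brass measure eye and the strainer (side crop (225,285) and (178,400)). The spare has an orange sleeve at (100,83) and a brass ring at (132,80). Both point towards the robot, and the purple hook is excluded. Next I measure.

Run:
```python
from h import *
import pickle
T=pickle.load(open('top0.pkl','rb'));S=pickle.load(open('side0.pkl','rb'))
PT=cloud(T);PS=cloud(S)
def blob(c,box,lo,hi):
    hsv=cv2.cvtColor(c['image'],cv2.COLOR_BGR2HSV); m=cv2.inRange(hsv,lo,hi)
    k=np.zeros_like(m);u0,v0,u1,v1=box;k[v0:v1,u0:u1]=m[v0:v1,u0:u1];return k
def cen(m): v,u=np.nonzero(m);return u.mean(),v.mean(),len(u)
def tri(a,b):
    (e1,d1),(e2,d2)=ray(T,*a),ray(S,*b)
    d1=d1/np.linalg.norm(d1);d2=d2/np.linalg.norm(d2)
    s=np.linalg.lstsq(np.c_[d1,-d2],e2-e1,rcond=None)[0];p,q=e1+d1*s[0],e2+d2*s[1]
    return (p+q)/2,np.linalg.norm(p-q)
hs=cv2.cvtColor(S['image'],cv2.COLOR_BGR2HSV);ht=cv2.cvtColor(T['image'],cv2.COLOR_BGR2HSV)
print('hsv sleeve',hs[166,295],ht[192,249],'brass S',hs[217,326],'T',ht[189,380],'foot T',ht[170,262],'coaster',ht[218,335],hs[257,293])
# purely geometric: depth points at prong height in top and side
for nm,box,(bs) in(('spare',(240,150,275,225),(270,150,335,185)),('full',(355,160,400,230),(290,200,350,225))):
    for c,P,b in(('T',PT,box),('S',PS,bs)):
        u0,v0,u1,v1=b;Q=P[v0:v1,u0:u1].reshape(-1,3);Q=Q[(Q[:,2]>196)&(Q[:,2]<225)]
        # bounds
        Q=Q[(Q[:,0]>350)&(Q[:,0]<620)]
        print(nm,c,len(Q));print(Q[np.argsort(Q[:,0])][::max(1,len(Q)//25)].round(0).tolist())
for nm,b in(('spare',(238,150,285,200)),('full',(345,155,395,205))):
    m=blob(T,b,(3,140,60),(14,255,255));print(nm,cen(m))
    cn=max(cv2.findContours(m,cv2.RETR_EXTERNAL,cv2.CHAIN_APPROX_NONE)[0],key=cv2.contourArea)
    bx=cv2.boxPoints(cv2.minAreaRect(cn));print(bx.tolist(),[onz(T,*p,12)[:2].round(1).tolist() for p in bx])
m=blob(T,(310,195,360,240),(10,120,80),(25,255,255));cn=max(cv2.findContours(m,0,1)[0],key=cv2.contourArea)
e=cv2.fitEllipse(cn);print('coaster',e,onz(T,*e[0],10))
m=blob(S,(272,240,315,270),(10,100,80),(25,255,255));cn=max(cv2.findContours(m,0,1)[0],key=cv2.contourArea)
e=cv2.fitEllipse(cn);print('coaster S',e,onz(S,*e[0],10))
# hand-read crop points (x,y)->pixel
tp=lambda x,y:((x+.5)/4.8-.5+235,(y+.5)/4.8-.5+150); sp=lambda x,y:((x+.5)/4-.5+270,(y+.5)/4-.5+145)
for n,a,b in(('sleeve',(68,204),(101,84)),('spost',(75,88),(175,78)),('stip',(64,301),(38,79)),('ring',(69,157),(132,80)),
  ('fpost',(685,120),(280,266)),('ftip',(728,331),(121,290)),('meas',(701,187),(222,268)),('strainer',(713,257),(177,275))):
    p,g=tri(tp(*a),sp(*b));print(n,p.round(1),'gap',round(g,1),'top@205',onz(T,*tp(*a),205).round(1))
```

```text
hsv sleeve [  9 224 146] [ 14 221 150] brass S [ 17 185  88] T [ 19 161 133] foot T [ 12 167 125] coaster [ 17 138 146] [ 17 150 204]
spare T 167
[[502.0, 188.0, 219.0], [507.0, 188.0, 221.0], [512.0, 186.0, 213.0], [520.0, 189.0, 211.0], [526.0, 188.0, 205.0], [531.0, 189.0, 211.0], [536.0, 190.0, 205.0], [542.0, 190.0, 206.0], [547.0, 188.0, 203.0], [551.0, 191.0, 215.0], [554.0, 189.0, 217.0], [554.0, 195.0, 211.0], [557.0, 192.0, 212.0], [559.0, 194.0, 214.0], [561.0, 186.0, 217.0], [563.0, 195.0, 206.0], [567.0, 185.0, 209.0], [573.0, 183.0, 201.0], [578.0, 180.0, 204.0], [580.0, 179.0, 209.0], [583.0, 193.0, 206.0], [588.0, 187.0, 213.0], [593.0, 187.0, 209.0], [598.0, 184.0, 213.0], [604.0, 182.0, 208.0], [612.0, 182.0, 209.0], [615.0, 185.0, 208.0], [619.0, 176.0, 213.0]]
spare S 102
[[505.0, 192.0, 215.0], [510.0, 184.0, 214.0], [517.0, 185.0, 209.0], [521.0, 188.0, 208.0], [528.0, 189.0, 203.0], [535.0, 188.0, 203.0], [542.0, 174.0, 208.0], [544.0, 183.0, 208.0], [552.0, 188.0, 208.0], [555.0, 188.0, 211.0], [557.0, 179.0, 204.0], [560.0, 178.0, 201.0], [561.0, 184.0, 213.0
[... 2310 characters left out ...]
 -38.34242624  10.        ]
coaster S ((293.3244323730469, 255.32241821289062), (19.868297576904297, 31.65731430053711), 88.68936920166016) [499.72074869 -46.22311737  10.        ]
sleeve [559.3 187.7 205.2] gap 4.7 top@205 [557.  188.2 205. ]
spost [622.5 184.  205.9] gap 4.4 top@205 [620.5 184.5 205. ]
stip [506.1 188.4 214.8] gap 4.5 top@205 [504.5 190.3 205. ]
ring [585.3 186.9 206.5] gap 5.7 top@205 [582.7 187.7 205. ]
fpost [ 603.  -148.3  207.6] gap 8.4 top@205 [ 599.2 -147.5  205. ]
ftip [ 485.7 -167.2  215.3] gap 4.7 top@205 [ 483.9 -168.2  205. ]
meas [ 562.1 -154.3  215.2] gap 1.8 top@205 [ 562.4 -155.4  205. ]
strainer [ 526.1 -160.   217.4] gap 6.0 top@205 [ 524.1 -161.   205. ]
```

Triangulation agrees with the given sizes: tips and posts are about 116 mm apart, and heights are 205 to 216. Taking both yaws from the prongs gives spare post (621.5,184) with yaw -0.04, full post (601.5,-148) with yaw 0.166, and strainer near (525,-161). I'm moving to the strainer now.

```bash
cat >> h.py <<'E'
FULL=[np.array([601.5,-148.,0]),0.166]; SPARE=[np.array([621.5,184.,0]),-0.042]
def W(h,x,y,z):
    c,s=np.cos(h[1]),np.sin(h[1]); return h[0]+np.array([c*x-s*y,s*x+c*y,z])
def H(h,p):
    c,s=np.cos(h[1]),np.sin(h[1]); d=np.array(p)-h[0]; return np.array([c*d[0]+s*d[1],-s*d[0]+c*d[1],d[2]])
def Q(h,flip=1):
    x=flip*np.array([-np.sin(h[1]),np.cos(h[1]),0]); y=np.array([0,0,-1.])
    q=R.from_matrix(np.c_[x,y,np.cross(x,y)]).as_quat(); return np.array([q[3],*q[:3]])
def st(h,m=''):
    s=bot.read_state(); f=s['ft_force']; c,sn=np.cos(h[1]),np.sin(h[1])
    print(m,'t',round(s['clock'],2),'hook',H(h,s['ee_pos']).round(2),'F',np.round([c*f[0]+sn*f[1],-sn*f[0]+c*f[1],f[2]],2),'w',round(s['grip_width'],1)); return s
E
python3 - <<'E'
from h import *
s=bot.read_state();p=s['ee_pos']
for f in(1,-1):
    for h in(FULL,SPARE): print(f,bot.ik(W(h,-81,0,330),Q(h,f)))
F=min((1,-1),key=lambda f:max(abs(bot.ik(W(FULL,-81,0,330),Q(FULL,f))-s['joint_positions'])) if bot.ik(W(FULL,-81,0,330),Q(FULL,f)) is not None else 99)
print('flip',F)
bot.servo_line([p[0],p[1],330])
bot.move_to(W(FULL,-81,0,330),Q(FULL,F))
st(FULL)
bot.servo_line(W(FULL,-81,0,240),speed=120)
st(FULL); c=cam('side');cv2.imwrite('pics/side1.png',cv2.resize(c['image'][120:290,230:400],None,fx=3.5,fy=3.5,interpolation=cv2.INTER_CUBIC))
c=cam('top');cv2.imwrite('pics/top1.png',c['image'])
E
```

```text
1 [-3.67135357e-01  2.43038322e-01  1.40911834e+00 -4.44089210e-16
  1.48943599e+00 -2.10393168e+00]
1 [ 2.69692163e-01  3.04296157e-01  1.33202009e+00 -4.44089210e-16
  1.50527640e+00 -1.25910416e+00]
-1 [-3.67135357e-01  2.43038322e-01  1.40911834e+00 -4.44089210e-16
  1.48943599e+00  1.03766097e+00]
-1 [ 2.69692163e-01  3.04296157e-01  1.33202009e+00 -4.44089210e-16
  1.50527640e+00  1.88248849e+00]
flip -1
 t 2.52 hook [-81.35  -0.67 329.89] F [-0.01 -0.74  1.52] w 85.6
 t 3.42 hook [-8.0800e+01 -2.2000e-01  2.4077e+02] F [-0.22  0.74  0.1 ] w 85.4
```

View pics/side1.png

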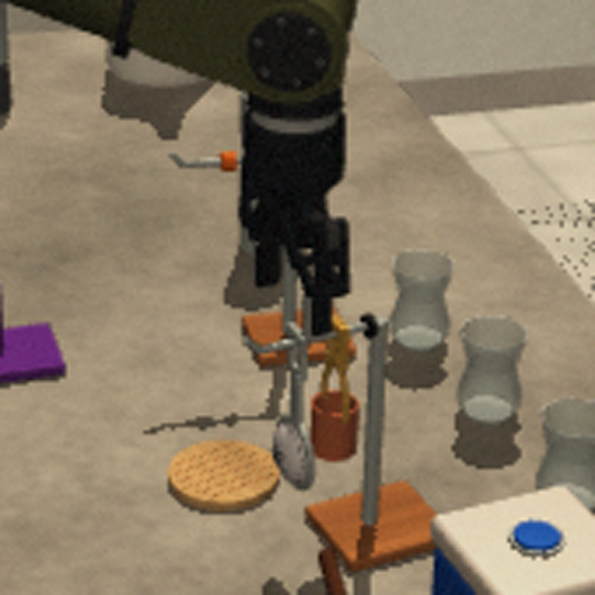

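The open fingers (near (320,300), far (265,260)) straddle the prong, and their midpoint is above the strainer eye at (292,330). I'll descend and grip.

Run:
```python
from h import *
print(bot.servo_line(W(FULL,-81,0,200),speed=60,until_force=8)); bot.dwell(.2); st(FULL,'down')
bot.move_gripper(26,grip_force=25); bot.dwell(.3); s=st(FULL,'grip')
if 22<s['grip_width']<30:
    # feel sideways and up for prong centre
    for d in((0,6,0),(0,-6,0),(0,0,10),(0,0,-16)):
        b=H(FULL,bot.read_state()['ee_pos'])
        hit=bot.servo_line(W(FULL,*(b+np.array(d))),speed=8,until_force=4); st(FULL,f'{d} {hit}')
        if d[2]==0 : bot.servo_line(W(FULL,-81,0,200),speed=15); st(FULL,'back')
```

```text
False
down t 4.53 hook [-8.0910e+01 -5.0000e-02  2.0033e+02] F [-0.15  0.32  0.41] w 85.6
grip t 5.43 hook [-81.01  -0.   200.  ] F [ 0.21  1.78 -0.46] w 25.8
(0, 6, 0) True t 5.92 hook [-81.1    2.9  199.84] F [-0.81 -1.97  1.84] w 25.9
back t 6.27 hook [-8.1050e+01 -7.0000e-02  1.9985e+02] F [ 0.23 -0.41 -0.35] w 25.9
(0, -6, 0) True t 6.73 hook [-81.17  -2.53 199.52] F [0.13 1.31 1.39] w 26.1
back t 7.06 hook [-8.1010e+01  1.4000e-01  1.9993e+02] F [-0.16  0.85  0.96] w 25.9
(0, 0, 10) False t 8.45 hook [-8.1010e+01  1.2000e-01  2.0993e+02] F [ 0.21 -0.85 -0.41] w 25.8
(0, 0, -16) False t 10.6 hook [-8.1010e+01  1.3000e-01  1.9393e+02] F [-0.16  0.86  1.09] w 25.7
```

Run:
```python
from h import *
def rel(d,v=8,f=4):
    b=H(FULL,bot.read_state()['ee_pos']); hit=bot.servo_line(W(FULL,*(b+np.array(d))),speed=v,until_force=f); st(FULL,f'{d} {hit}')
bot.dwell(.3);st(FULL)
c=cam('side');cv2.imwrite('pics/side2.png',cv2.resize(c['image'][170:270,270:370],None,fx=6,fy=6,interpolation=cv2.INTER_CUBIC))
rel((0,0,-10)); rel((0,0,25))
```

```text
t 10.9 hook [-8.1040e+01  1.1000e-01  1.9392e+02] F [0.22 1.02 0.23] w 26.0
(0, 0, -10) False t 12.35 hook [-8.1020e+01  1.1000e-01  1.8394e+02] F [ 0.14  1.33 -0.31] w 26.0
(0, 0, 25) False t 15.62 hook [-8.1020e+01  1.2000e-01  2.0892e+02] F [ 0.37 -0.79  0.12] w 26.1
```

View pics/side2.png

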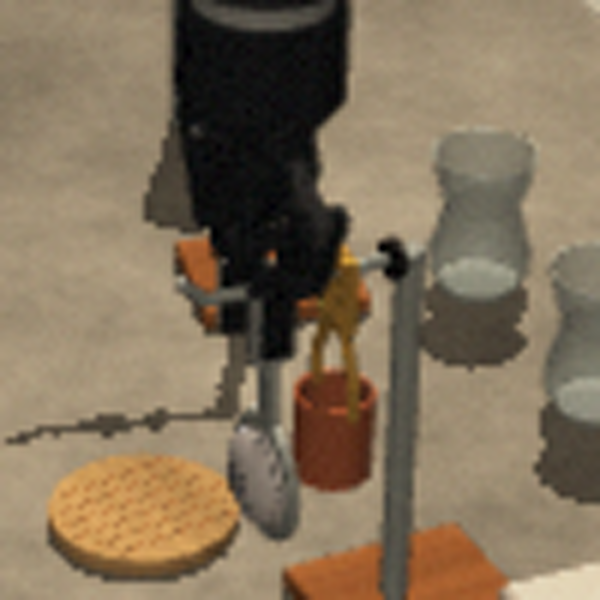

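The commanded 26 mm opening left no squeeze, so the fingers slid along the eye, which still hangs as before. I'll regrip with a smaller opening and feel vertically.

Run:
```python
from h import *
h=[FULL[0]+[0,.15,0],FULL[1]]
bot.servo_line(W(h,-81,0,199),speed=60); st(h)
bot.move_gripper(15,grip_force=35); bot.dwell(.2); s=st(h,'grip')
def rel(d,v=8,f=4):
    b=H(h,bot.read_state()['ee_pos']); hit=bot.servo_line(W(h,*(b+np.array(d))),speed=v,until_force=f); s=st(h,f'{d} {hit}'); return hit,s
rel((0,0,-5)); 
rel((0,0,24),15)
```

```text
t 15.94 hook [-8.1220e+01  1.2000e-01  1.9831e+02] F [-0.12 -0.26 -0.22] w 25.5
grip t 16.36 hook [-8.0990e+01  2.0000e-02  1.9901e+02] F [-0.45 -0.44 -0.61] w 25.3
(0, 0, -5) True t 16.73 hook [-8.0920e+01 -4.0000e-02  1.9739e+02] F [-0.55 -0.19  4.67] w 25.4
(0, 0, 24) True t 17.08 hook [-8.1070e+01  5.0000e-02  1.9749e+02] F [0.85 0.37 3.6 ] w 25.4
```

Run:
```python
from h import *
h=[FULL[0]+[0,.15,0],FULL[1]]
print(bot.servo_line(W(h,-81,0,213.3),speed=40)); st(h,'up')
hit=bot.servo_line(W(h,-145,0,213.3),speed=60,until_force=5); st(h,f'out {hit}')
if not hit:
    bot.servo_line(W(h,-150,0,300),speed=150)
    bot.move_to(W(SPARE,-165,0,300),Q(SPARE,-1)); st(SPARE)
    bot.servo_line(W(SPARE,-165,0,213.3),speed=150); bot.dwell(.2); st(SPARE)
    for n in('side','top'):
        c=cam(n)
        import pickle; pickle.dump(c,open(n+'3.pkl','wb'))
        cv2.imwrite(f'pics/{n}3.png',c['image'])
    a=cv2.imread('pics/side3.png')[140:260,230:350];b=cv2.imread('pics/top3.png')[150:270,210:330]
    cv2.imwrite('pics/c3.png',np.hstack([cv2.resize(i,(400,400),interpolation=cv2.INTER_CUBIC) for i in(a,b)]))
```

```text
False
up t 17.62 hook [-8.1020e+01  2.0000e-02  2.1332e+02] F [ 0.19 -0.29 -1.27] w 25.1
out False t 18.84 hook [-1.4481e+02  1.0000e-02  2.1327e+02] F [ 0.2   0.41 -0.87] w 25.0
 t 20.93 hook [-164.71   -0.7   299.78] F [-0.26 -0.22 -1.33] w 25.2
 t 21.85 hook [-1.6470e+02  7.0000e-02  2.1415e+02] F [-0.44  0.01 -0.85] w 25.4
```

View pics/c3.png

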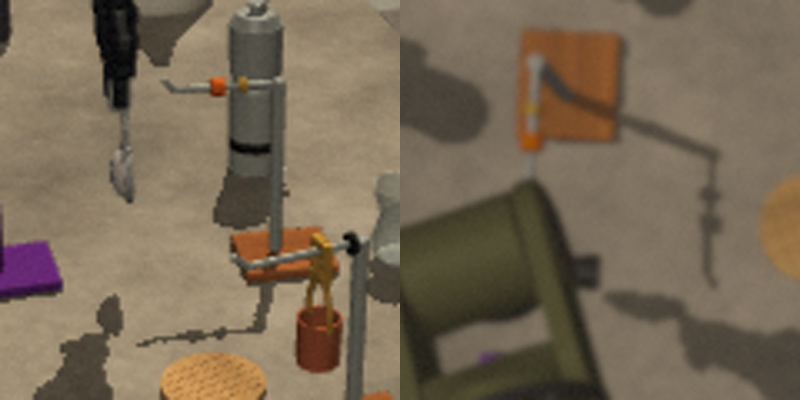

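Run:
```python
from h import *
h=SPARE
hit=bot.servo_line(W(h,-97,0,213.3),speed=30,until_force=3.5); s=st(h,f'in {hit}')
if not hit:
    for d in(6,-6):
        hit=bot.servo_line(W(h,-97,d,213.3),speed=10,until_force=3.5); st(h,f'y {d} {hit}')
        bot.servo_line(W(h,-97,0,213.3),speed=20)
    st(h)
```

```text
in False t 24.37 hook [-9.7040e+01  1.0000e-02  2.1333e+02] F [ 0.5   0.19 -0.83] w 25.6
y 6 True t 24.83 hook [-97.13   3.96 212.91] F [-0.38 -2.39  0.69] w 25.3
y -6 True t 25.52 hook [-97.14  -1.44 212.99] F [0.36 2.46 0.14] w 25.6
 t 25.77 hook [-97.08   0.   213.1 ] F [ 0.26 -0.23 -0.5 ] w 25.5
```

```bash
sed -i 's/^SPARE.*//' h.py
cat >> h.py <<'E'
SPARE=[W(SPARE,0,1.26,0),SPARE[1]]
def fx(h,n=6):
    v=[]
    for _ in range(n):
        f=bot.read_state()['ft_force']; v.append(np.cos(h[1])*f[0]+np.sin(h[1])*f[1]); bot.dwell(.02)
    return np.mean(v)
E
python3 - <<'E'
from h import *
h=SPARE
bot.servo_line(W(h,-97,0,201),speed=40); bot.dwell(.1); f0=fx(h); st(h,f'f0 {f0:.2f}')
hit=bot.servo_line(W(h,-30,0,201),speed=10,until_force=10.5); s=st(h,f'push {hit}')
for i in range(10):
    f=f0-fx(h); s=bot.read_state(); x=H(h,s['ee_pos'])[0]; print(round(x,2),round(f,2),round(s['clock'],2))
    if f>15: break
    if f<9.5:
        bot.servo_line(W(h,x+.3,0,201),speed=5)
    if i>4 and f>8.5: break
st(h)
E
```

```text
f0 -0.16 t 26.43 hook [-96.93  -0.   201.18] F [ 0.97  0.28 -0.58] w 25.1
push True t 29.74 hook [-6.6380e+01 -1.5000e-01  2.0041e+02] F [ 0.25 -0.53 -1.4 ] w 25.3
-66.51 -0.39 29.84
-66.34 2.15 30.32
-66.31 4.96 30.68
-66.32 5.12 31.02
-66.32 5.38 31.38
-66.3 5.19 31.73
-66.3 5.48 32.08
-66.3 5.52 32.42
-66.29 5.38 32.77
-66.29 5.27 33.12
 t 33.38 hook [-6.6310e+01  1.0000e-02  2.0083e+02] F [-5.9  -0.16 -1.41] w 25.7
```

Run:
```python
from h import *
h=SPARE; t=-66.0; f0=-.16; ok=0; mv=0
for i in range(60):
    t+=0.4 if ok==0 else 0
    if ok==0: bot.servo_line(W(h,t,0,201),speed=8)
    else: bot.dwell(.06)
    f=f0-fx(h,2); s=bot.read_state(); x=H(h,s['ee_pos'])[0]; print((round(t,1),round(x,2),round(f,1),round(s['clock'],2)))
    if f>9.3: ok+=1
    if ok>=6 or f>16 or s['clock']>38.5: break
```

```text
(-65.6, np.float64(-66.25), np.float64(9.2), 33.66)
(-65.2, np.float64(-66.2), np.float64(12.8), 33.94)
(-65.2, np.float64(-66.2), np.float64(12.4), 34.03)
(-65.2, np.float64(-66.21), np.float64(12.0), 34.12)
(-65.2, np.float64(-66.19), np.float64(12.5), 34.22)
(-65.2, np.float64(-66.2), np.float64(12.3), 34.31)
(-65.2, np.float64(-66.21), np.float64(12.7), 34.4)
```

Run:
```python
from h import *
c=cam('side');d=cam('top');cv2.imwrite('pics/c4.png',np.hstack([cv2.resize(i,(400,400),interpolation=cv2.INTER_CUBIC) for i in(c['image'][145:195,270:320],d['image'][150:230,210:290])]))
st(SPARE)
```

```text
t 34.5 hook [-6.6190e+01  2.0000e-02  2.0078e+02] F [-1.208e+01 -1.350e+00  1.000e-02] w 25.4
```

View pics/c4.png

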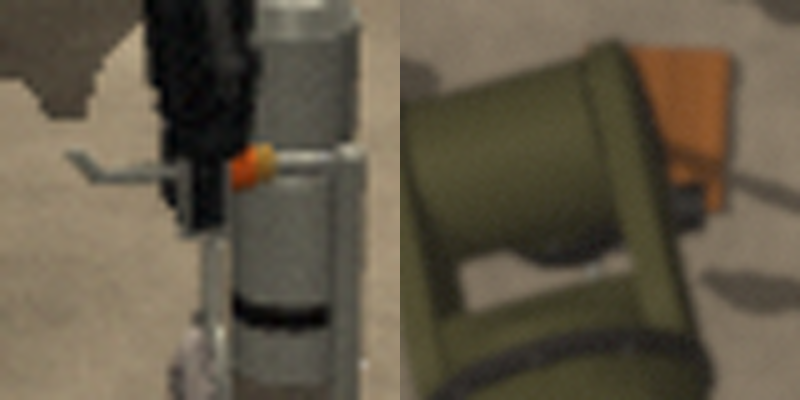

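The sleeve is flush against the brass ring (crop (245,168)), and about 12 N was held for more than 0.4 s, so it is home. Next I lower the strainer to hang, then release it.

Run:
```python
from h import *
h=SPARE
bot.servo_line(W(h,-67.2,0,201),speed=10); st(h)
hit=bot.servo_line(W(h,-67.2,0,196.5),speed=12,until_force=2.5); st(h,f'low {hit}')
bot.move_gripper(60); bot.dwell(.3); st(h,'open')
bot.servo_line(W(h,-67.2,0,300),speed=130)
p=W(FULL,-39.5,0.15,300)
bot.move_to(p,Q(FULL,-1)); st(FULL)
c=cam('side');d=cam('top');cv2.imwrite('pics/c5.png',np.hstack([cv2.resize(c['image'][145:265,250:370],(400,400),interpolation=cv2.INTER_CUBIC),cv2.resize(d['image'][150:230,210:290],(400,400),interpolation=cv2.INTER_CUBIC)]))
```

```text
t 34.85 hook [-6.6880e+01  2.0000e-02  2.0131e+02] F [ 0.28  0.14 -1.1 ] w 25.5
low True t 35.2 hook [-6.7000e+01  1.0000e-02  1.9747e+02] F [-1.35 -0.02  4.89] w 25.5
open t 35.92 hook [-6.737e+01 -7.000e-02  1.969e+02] F [-0.08 -0.7  -0.1 ] w 59.9
 t 38.16 hook [-39.13   1.   299.88] F [-1.15  0.98  0.27] w 59.8
```

View pics/c5.png

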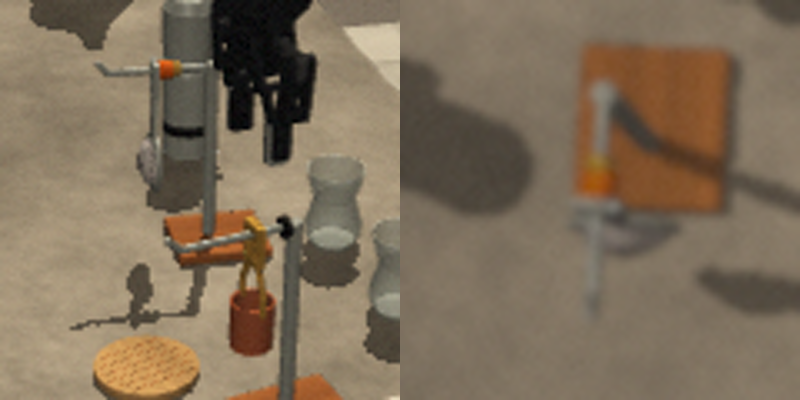

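The strainer hangs close against the sleeve (side (155,70), top (595,207)), and the measure is still on its hook. I'll take the measure next.

Run:
```python
from h import *
h=[FULL[0]+[0,.15,0],FULL[1]]
hit=bot.servo_line(W(h,-40,0,199.5),speed=90,until_force=8); bot.dwell(.1); st(h,f'down {hit}')
if hit: raise SystemExit
bot.move_gripper(15,grip_force=40); bot.dwell(.1); s=st(h,'grip')
if not 24<s['grip_width']<28: raise SystemExit
bot.servo_line(W(h,-40,0,214.5),speed=40); st(h,'up')
hit=bot.servo_line(W(h,-165,0,214.5),speed=70,until_force=6); st(h,f'out {hit}')
```

```text
down False t 39.62 hook [-3.9840e+01 -9.0000e-02  2.0004e+02] F [0.32 0.38 0.22] w 59.7
grip t 40.12 hook [-3.9860e+01 -5.0000e-02  1.9977e+02] F [ 0.03 -0.5   2.51] w 24.9
up t 40.65 hook [-4.0030e+01  1.0000e-02  2.1453e+02] F [-0.16  0.25 -1.94] w 25.3
out False t 42.58 hook [-1.6483e+02  3.0000e-02  2.1442e+02] F [ 0.46  0.27 -2.3 ] w 25.4
```

Run:
```python
from h import *
bot.servo_line([498,-40,230],speed=120); bot.servo_line([498,-40,122],speed=100); bot.dwell(.1); st(FULL)
c=cam('side');cv2.imwrite('pics/c6.png',cv2.resize(c['image'][190:290,240:340],(600,600),interpolation=cv2.INTER_CUBIC))
```

```text
t 45.3 hook [-83.98 123.55 122.56] F [-0.83 -0.12 -1.26] w 25.2
```

View pics/c6.png

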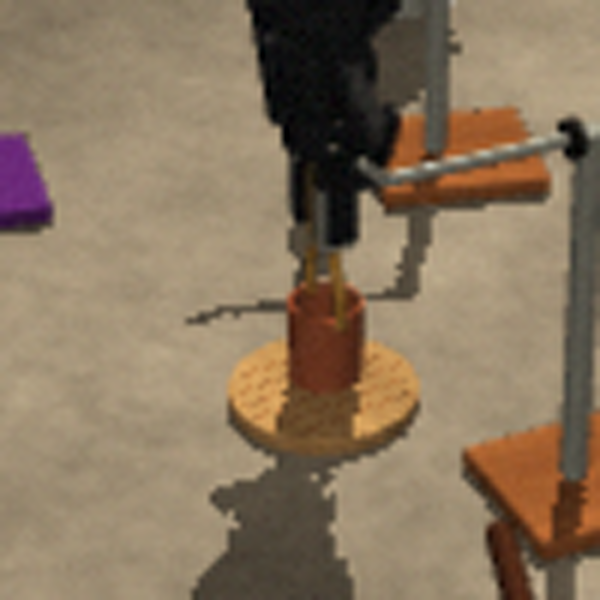

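The cup hangs upright over the middle of the coaster (base front rim (325,388), coaster centre about (325,390)). Lowering until contact.

Run:
```python
from h import *
hit=bot.servo_line([498,-40,106],speed=9,until_force=3); s=st(FULL,f'low {hit}'); bot.dwell(.1); s=st(FULL)
if hit:
    bot.move_gripper(60); bot.dwell(.3); st(FULL,'open')
    bot.servo_line([498,-40,290],speed=90); 
    bot.move_to([380,-150,330],Q(FULL,-1)); bot.dwell(.3); st(FULL)
    c=cam('side');d=cam('top');cv2.imwrite('pics/c7.png',np.hstack([cv2.resize(c['image'][145:265,250:370],(400,400),interpolation=cv2.INTER_CUBIC),cv2.resize(d['image'][130:250,230:350],(400,400),interpolation=cv2.INTER_CUBIC)]))
```

```text
low True t 46.31 hook [-84.2  123.62 114.43] F [-1.54  0.17  5.37] w 25.5
 t 46.41 hook [-84.21 123.62 114.44] F [-0.67 -0.16  4.95] w 25.6
open t 47.13 hook [-84.63 123.77 113.85] F [-0.6  -0.23  0.13] w 59.9
 t 50.24 hook [-218.3    34.98  329.61] F [-0.06 -0.27 -0.15] w 60.1
```

View pics/c7.png

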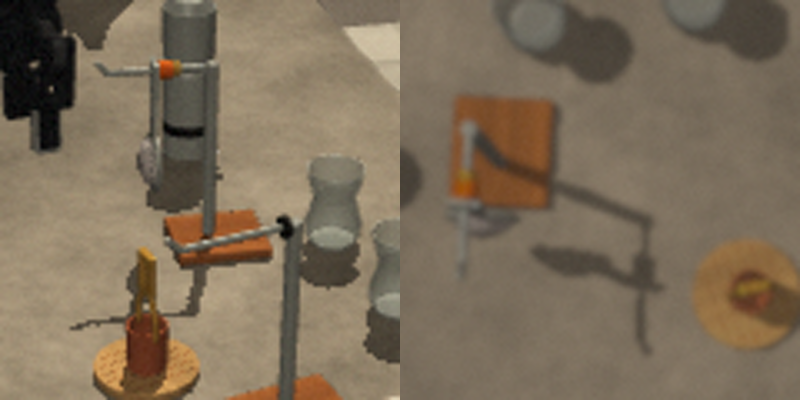

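The measure stands upright and central on the coaster (top (750,292)), and the strainer hangs against the sleeve. Handing in.

Run:
```python
from h import *
bot.finish_job()
```

```text
the job is handed in; nothing more can be done
```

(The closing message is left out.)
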